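Clear the rock trimming plate

ROBOT

A 7-joint arm with a two-finger parallel gripper is mounted at the origin on the work surface. World frame = base frame: x ahead of the robot, y to its left, z up, the work surface at z = 0. Lengths are in m, angles in rad, forces in N, time in s.
With the tool pointing down it reaches from about 0.4 to 0.85 m from the base axis. Payload 4.4 kg.
Tool frame: the origin (TCP) lies on the centre line of the jaws, within the pads' length; the fingertips stand 25 mm ahead of it and the grasp point (between the pads) lies 6 mm ahead of it; z points along the fingers, y is the line along which they close (so a half turn about z gives the same grasp; the last joint's range is limited). The gripper opens to 94 mm and grips with 3 to 60 N. Pads are 16 mm wide; open, the fingers measure 119 mm over their backs; the gripper's body (75 mm by 177 mm) begins 78 mm behind the grasp point.
Start: joints at [1.094, 0.628, 0.038, 1.517, -0.027, 0.996, -0.02], TCP at [0.26, -0.596, 0.23] pointing down, gripper open.
Joint ranges: [-3.06, 3.06], [-0.37, 2.12], [-1.25, 1.32], [0.18, 2.47], [-1.1, 4.24], [0.23, 1.98], [-2.94, 2.94]. Speed limits (rad/s): [2.57, 2.57, 3.14, 3.14, 3.14, 3.14, 3.14].

INTERFACE

Orientations are given as [roll, pitch, yaw] about the fixed x, y, z axes, in that order (R = Rz(yaw) Ry(pitch) Rx(roll)).
In Python, from station import robot gives the robot as it stands.
- The arm moves only by the tool play_rows, never from a script. Its argument "deltas" is a list of rows, each a list of 5 numbers: the shift along the tool's x, y, z each as a share of 300 mm, from -1 to 1, then the turn about the tool's z as a share of 180 degrees, from -1 to 1, then the opening, from -1 (shut) to 1 (fully open). A call has 1 to 10 rows; each row shifts and turns the commanded pose from where the row before left it, along the tool's axes as they then stand; what a row does not reach is not made up. A row lasts 1/8 s, in which the tool goes at most 62.5 mm and 10.7 degrees, less where a joint would pass 70% of its speed; a pose out of reach is approached as far as the arm can. A call with a number of a shift or a turn outside -1 to 1 is refused whole. A call with a gripper value outside its range is refused whole. The fingers move at their own pace and stop on an object; "force" is the grip in N (left out, the last holds). Time passes only in rows, so rows that do not move let the fingers close. It gives the time, the measured TCP pose, the force, the opening and the grip force at its end, in the units of the state.
- robot.get_obs(): the state, without advancing time (a new reading comes with each control period).
- robot.read_camera(name): name is "side" or "top" or "wrist"; returns a dict with "pixels" (480x640x3 uint8, red, green, blue), "camera_matrix" (3x3 intrinsics, pixels), "k1" (the pictures are not rectified: a ray, as slopes to the right and down, at radius r is drawn at 1 + k1 r^2 times it, then the intrinsics apply), "T" (4x4, takes a point from camera to world coordinates); the wrist camera has in their place "mount" (4x4, takes a point from camera to tool coordinates, whose origin is the TCP and whose axes are the flange's). Camera axes: x right, y down, z forward; pixel columns grow to the right and rows downward; lengths in m; the calibration is good to about 2 mm. A picture is of the moment at which its call begins: read the wrist's pose just before it. There is no depth.
- robot.job_done(): hands the job in; it is judged then, once.
The state is a dict: "time": time; "qpos": joint angles; "qvel": joint speeds; "joint_torque": joint torques, N m; "tcp_pos": TCP position; "ee_rot": TCP orientation; "ft_force": force on the tool from outside, world axes, zero at the start; "ft_torque": the same for the moment, N m; "grip_width": opening from 0.0 (shut) to 1.0 (fully open); "finger_force": force on a finger pad.
Only numpy, scipy, OpenCV 4.12 (cv2) and the standard library are available. Lean on these libraries where they do the work, as an engineer would, in place of code of your own. Each camera call takes 0.05 s, during which the arm holds its last target. There are 200 camera calls.

TASK

This red rock billet lost a corner while it was being trimmed, so clear the trimming plate: first put the broken billet that lies on the plate into the red reject box. Then take the yellow scraper block and wipe all six rock chips off the plate's open edge into the blue catch pan, using the scraper and never your fingers on the chips, and stand the scraper, rubber edge down, back in its grey tray. Leave everything else on the bench where it is.

Things in the scene. Friction and masses are not known exactly. Their poses are not given: they have to be found in the camera images.
- plate: Fixed trimming stand with a flat pale enamel plate. Origin on the bench under the plate's centre, z up. The wiping surface is 50 mm above the origin and spans x -100 to +100, y -120 to +120 mm. Steel rims 12 mm higher than the surface (5 mm thick) border it at x = +100 and at y = -120 and +120 mm; the edge at x = -100 is open and faces the catch pan, so chips are wiped towards the plate's -x.
- pan: Blue open catch pan, fixed to the stand in front of the open edge and reaching 6 mm under it. Outside 100 (x) x 250 (y) x 42 mm tall, walls and floor 3 mm; origin under its centre, axes parallel to the plate's, lying at x = -144 mm in the plate's frame. Its rim is 8 mm below the wiping surface.
- billet: Loose red-brown rock slab, 46 (x) x 27 (y) x 18 mm, about 60 g, lying flat on the plate; origin at the centre of its underside. Its corner at +x, +y is broken off (13 mm along each side), so the two long sides are both sound from x = -23 to +10 mm: pinch it there across its 27 mm width. The chips begin 40 mm or more from its origin.
- reject_box: Fixed red open box, outside 160 (x) x 130 (y) x 60 mm tall, walls and floor 4 mm; origin under its centre. Two old rejects up to 16 mm high are stuck in its (+x, -y) and (-x, +y) corners; the middle is free.
- scraper: Loose yellow scraper block, about 0.24 kg, standing upright on its black rubber edge. Origin at the centre of its underside. The base is 24 (x) x 140 (y) x 32 mm high (its lowest 14 mm are rubber); above it rises a grip bar 22 (x) x 80 (y) mm, from 32 to 72 mm high: pinch that across its 22 mm thickness. Same both ways round.
- scraper_tray: Fixed grey shallow tray in which the scraper stands. Outside 66 (x) x 180 (y) x 11 mm, walls and floor 4 mm (inside 58 x 172 mm); origin under its centre. The scraper's length lies along the tray's y.
- chip1: Loose red-brown angular rock chip lying flat on the plate, about 26 x 20 mm, 10 to 13 mm high, 11 g; origin at the centre of its underside. Chips 1 to 6 are alike. At the start none lies with its origin beyond x = +50 mm or beyond y = +-96 mm in the plate's frame.
- chip2: Loose red-brown angular rock chip lying flat on the plate, about 26 x 20 mm, 10 to 13 mm high, 11 g; origin at the centre of its underside.
- chip3: Loose red-brown angular rock chip lying flat on the plate, about 26 x 20 mm, 10 to 13 mm high, 11 g; origin at the centre of its underside.
- chip4: Loose red-brown angular rock chip lying flat on the plate, about 26 x 20 mm, 10 to 13 mm high, 11 g; origin at the centre of its underside.
- chip5: Loose red-brown angular rock chip lying flat on the plate, about 26 x 20 mm, 10 to 13 mm high, 11 g; origin at the centre of its underside.
- chip6: Loose red-brown angular rock chip lying flat on the plate, about 26 x 20 mm, 10 to 13 mm high, 11 g; origin at the centre of its underside.
- nippers: Bystander, to be left alone: trimming nippers with two red handles, 160 mm long. Origin at its underside.
- bottle: Bystander, to be left alone: white plastic bottle, 68 mm across, 130 tall. Origin at its underside.
- jar: Bystander, to be left alone: amber jar, 72 mm across, 100 tall. Origin at its underside.
- dish: Bystander, to be left alone: white china dish, 90 mm across, 18 tall. Origin at its underside.
- lens: Bystander, to be left alone: hand lens, 52 mm round with a black handle. Origin at its underside.
- good_billet: Bystander, to be left alone: intact grey-green rock billet, 46 x 27 x 18 mm, in the white sample tray. Origin at its underside.

How it is judged:
By the outcome, as a careful person would: the job done as asked, in the order asked, and still so for the second after the job is handed in, with the robot touching nothing.
It also fails if it takes over 72 s, if anything falls off the work surface, if the arm or the gripper's body presses on something with over 40 N, if the wrist force passes 120 N, or if a joint passes its speed limit or range.

## Working session

There is one attempt and no reset: what is moved stays moved. The work goes in short steps, Python scripts to look and compute and a tool call to move; the robot and the scene stay as the last step left them, time stands still between calls to the robot, and variables do not carry over. Pictures are saved under pics/ and viewed, at most 14 in all, crops included, and the job is handed in when it is done.

Besides the shell and the picture viewer there is one more tool, called after "Call:" in YAML: its name, and indented under it one key for each argument. play_rows: Moves the arm, as the interface text tells. Its arguments: {"type":"object","properties":{"deltas":{"type":"array"},"force":{"type":"number"}},"required":["deltas"]}

```bash
ls; mkdir -p pics; python3 - <<'E'
from station import robot
import cv2,numpy as np
o=robot.get_obs();print(o['time'],o['tcp_pos'],o['ee_rot'],o['grip_width'])
for n in ['top','side']:
    c=robot.read_camera(n);cv2.imwrite(f'pics/{n}0.png',c['pixels'][:,:,::-1]);print(n,c['camera_matrix'],c['k1'],c['T'])
c=robot.read_camera('wrist');print(c['mount'],c['camera_matrix'],c['k1']);cv2.imwrite('pics/w0.png',c['pixels'][:,:,::-1])
E
```

```text
pics
0.0 [ 0.25937304 -0.59533548  0.22957737] [-3.13972953e+00 -4.80116189e-06  4.10802641e-01] 1.0018133164438068
top [[561.80129971   0.         327.2230646 ]
 [  0.         561.80129971 244.38541587]
 [  0.           0.           1.        ]] -0.024028784279013657 [[-0.00593206 -0.99106542  0.13324471  0.32560083]
 [-0.99992998  0.00724321  0.00935761 -0.01102325]
 [-0.01023912 -0.13317987 -0.99103899  1.52261538]
 [ 0.          0.          0.          1.        ]]
side [[435.75084371   0.         312.78140096]
 [  0.         435.75084371 241.82389172]
 [  0.           0.           1.        ]] -0.021331441661555595 [[-0.93028772 -0.25815628  0.26061482  0.25001541]
 [-0.36661138  0.6297339  -0.6848586   0.73101057]
 [ 0.01268256 -0.73265991 -0.68047675  0.77897366]
 [ 0.          0.          0.          1.        ]]
[[ 2.19553548e-04 -9.57636168e-01 -2.87980765e-01  8.30988144e-02]
 [ 9.99999507e-01  4.89223182e-04 -8.64447920e-04  4.74689686e-04]
 [ 9.68713460e-04 -2.87980433e-01  9.57635803e-01 -1.53240091e-01]
 [ 0.00000000e+00  0.00000000e+00  0.00000000e+00  1.00000000e+00]] [[330.94939742   0.         324.38637574]
 [  0.         330.94939742 241.08338749]
 [  0.           0.           1.        ]] -0.02442095697552398
```

View pics/top0.png

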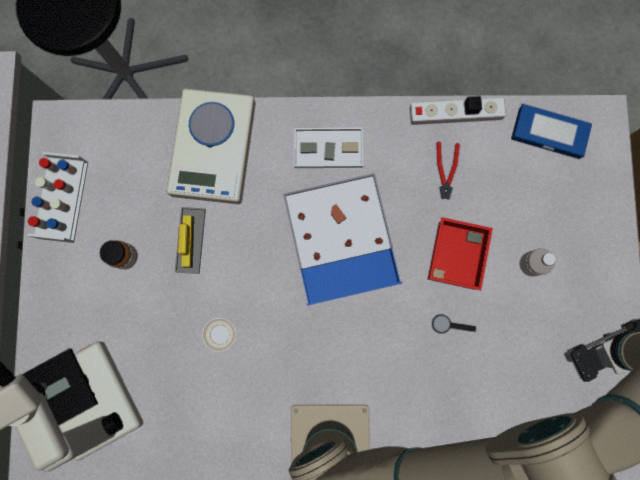

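View pics/side0.png

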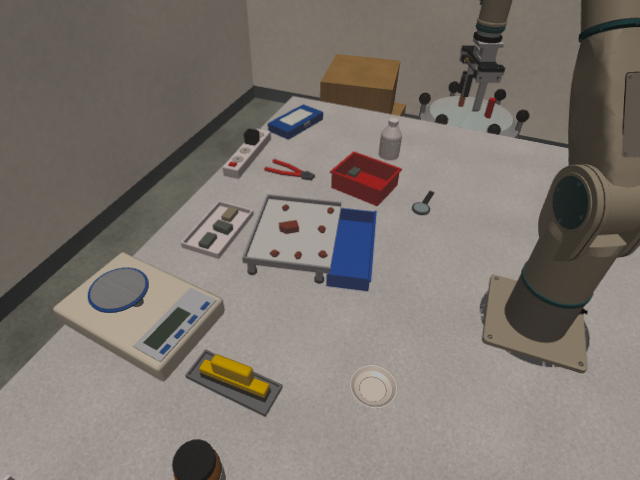

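The top view shows the plate at about (340,220) with the billet at (338,214), and the pan below it. The box is at (460,254), and the scraper at (186,240) sits in its tray. Next I measure them by colour.

```bash
cat > h.py <<'E'
from station import robot
import cv2,numpy as np
def und(c,uv):
    K=c['camera_matrix'];p=(np.atleast_2d(uv).astype(float)-K[:2,2])/K[0,0];q=p.copy()
    for _ in range(10): q=p/(1+c['k1']*(q**2).sum(1,keepdims=True))
    return np.c_[q,np.ones(len(q))]
def cast(c,uv,z,T=None):
    T=c['T'] if T is None else T
    d=und(c,uv)@T[:3,:3].T
    return T[:3,3]+d*((z-T[2,3])/d[:,2])[:,None]
def hsv(c): return cv2.cvtColor(c['pixels'],cv2.COLOR_RGB2HSV)
def blobs(m,amin=15):
    cs,_=cv2.findContours(m.astype(np.uint8),cv2.RETR_EXTERNAL,cv2.CHAIN_APPROX_NONE)
    return sorted([c for c in cs if cv2.contourArea(c)>=amin],key=cv2.contourArea,reverse=True)
def cen(b):
    m=cv2.moments(b);return [m['m10']/m['m00'],m['m01']/m['m00']]
def rect(P):
    (c,s,a)=cv2.minAreaRect((P[:,:2]*1000).astype(np.float32));return np.round(c,1),np.round(s,1),round(a,1)
E
cat > m.py <<'E'
from h import *
for n in ['top','side']:
    c=robot.read_camera(n);h=hsv(c);H,S,V=[h[...,i].astype(int) for i in range(3)]
    red=((H<12)|(H>170))&(S>110)&(V>50)
    def rg(m,x):
        r=np.zeros_like(m);r[x[1]:x[3],x[0]:x[2]]=1;return m&r
    pl=(285,175,400,265) if n=='top' else (240,190,345,270)
    print(n)
    for b in blobs(rg(red,pl),8):
        a=cv2.contourArea(b);z=.068 if a>100 else .056
        P=cast(c,b[:,0],z);print(' red',a,np.round(cen(b)),np.round(cast(c,[cen(b)],z)[0]*1000,1),rect(P))
    box=(420,210,500,300) if n=='top' else (325,145,405,205)
    b=blobs(rg(red,box))[0];print(' box',rect(cast(c,b[:,0],.06)))
    bl=(295,240,405,310) if n=='top' else (320,200,385,295)
    b=blobs(rg((H>100)&(H<130)&(S>120),bl))[0];print(' pan',rect(cast(c,b[:,0],.042)))
    sc=(165,200,215,280) if n=='top' else (180,340,290,420)
    ye=rg((H>18)&(H<35)&(S>120),sc);b=blobs(ye)[0]
    print(' scr base',rect(cast(c,b[:,0],.036)),' at grip',rect(cast(c,b[:,0],.076)))
    vv=rg((H>18)&(H<35)&(S>120)&(V>200),sc)
    for q in blobs(vv,20): print('  bright',cv2.contourArea(q),rect(cast(c,q[:,0],.076)),rect(cast(c,q[:,0],.036)))
    tr=rg((V<140)&(S<60),sc)|ye;tr=cv2.morphologyEx(tr.astype(np.uint8),cv2.MORPH_CLOSE,np.ones((5,5)))
    b=blobs(tr)[0];print(' tray',rect(cast(c,b[:,0],.011)))
    wh=rg((V>195)&(S<25),pl);b=blobs(wh)[0];print(' plate',rect(cast(c,b[:,0],.05)))
E
python3 m.py
python3 - <<'E'
import cv2
a=cv2.imread('pics/top0.png')
x=cv2.resize(a[170:310,280:410],None,fx=4,fy=4,interpolation=cv2.INTER_CUBIC);y=cv2.resize(a[200:280,165:215],None,fx=4,fy=4,interpolation=cv2.INTER_CUBIC)
import numpy as np
o=np.zeros((560,720,3),np.uint8);o[:,:520]=x;o[:320,520:720]=y;cv2.imwrite('pics/c.png',o)
E
```

```text
top
 red 116.5 [337. 214.] [601.8 -24.2  68. ] (array([603. , -22.6]), array([43.8, 23.3]), 35.9)
 red 17.0 [348. 243.] [526.8 -52.1  56. ] (array([527.4, -51.9]), array([10.5, 13.3]), 89.4)
 red 15.5 [307. 236.] [545.5  57.2  56. ] (array([545.5,  57.4]), array([13.2, 10.7]), 89.6)
 red 14.5 [378. 240.] [ 532.6 -132.2   56. ] (array([ 533.5, -132.3]), array([13.2, 10.6]), 89.6)
 red 13.0 [301. 216.] [599.6  71.8  56. ] (array([599.3,  72. ]), array([10.6, 10.8]), 90.0)
 red 12.5 [316. 256.] [492.9  31.4  56. ] (array([493.5,  31.2]), array([ 7.9, 13.2]), 89.8)
 red 12.5 [364. 198.] [647.7 -97.1  56. ] (array([648. , -97.2]), array([13.3,  8.2]), 89.5)
 box (array([ 497. , -345.2]), array([139.9, 168.7]), 77.1)
 pan (array([439.5, -55.6]), array([ 95.2, 251.4]), 12.7)
 scr base (array([539.2, 384.7]), array([ 37.5, 138.3]), 89.5)  at grip (array([533.5, 374.1]), array([ 36.5, 134.5]), 89.5)
 tray (array([544.1, 378.3]), array([ 71.5, 182.2]), 86.0)
 plate (array([584.5, -24.5]), array([193.1, 234.5]), 12.7)
side
 red 93.5 [289. 225.] [606.6 -33.6  56. ] (array([607.9, -33.5]), array(
[... 415 characters left out ...]
530.1 -129.2   56. ] (array([ 530.1, -129.2]), array([10.6, 17.1]), 20.0)
 red 13.0 [285. 207.] [645. -95.  56.] (array([645.4, -95.4]), array([10.7, 17.2]), 24.0)
 box (array([ 490.9, -310.2]), array([202.5, 193. ]), 77.1)
 pan (array([434.1, -39.7]), array([ 97. , 285.7]), 11.7)
 scr base (array([535.4, 378.8]), array([ 47.8, 142.9]), 89.7)  at grip (array([520. , 397.8]), array([ 45.3, 135.2]), 89.7)
 tray (array([541.8, 379.8]), array([ 76.7, 185. ]), 85.6)Traceback (most recent call last):
  File "m.py", line 23, in <module>
    wh=rg((V>195)&(S<25),pl);b=blobs(wh)[0];print(' plate',rect(cast(c,b[:,0],.05)))
                               ~~~~~~~~~^^^
IndexError: list index out of range
```

View pics/c.png

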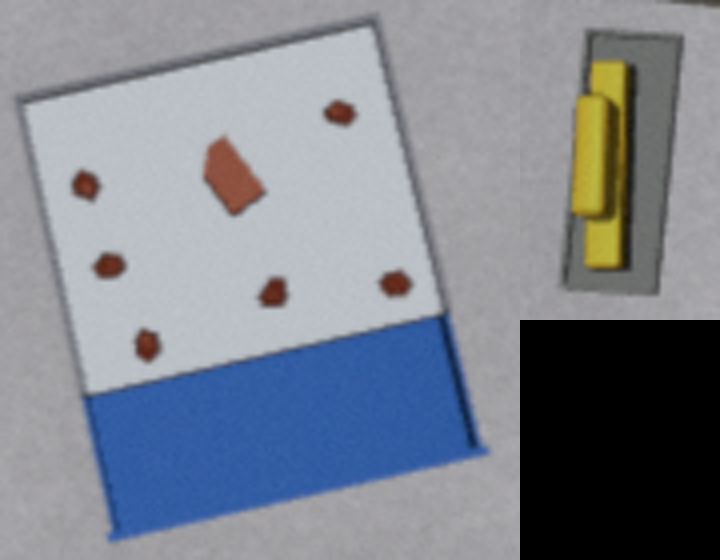

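The crop confirms the plate is yawed about 12.7°, the billet is at about 36° with its broken corner up-left, and the scraper sits inside the tray. Next I plan the move over the billet.

```bash
cat > g.py <<'E'
import sys
from h import *
# usage: g.py x y z(mm) yaw(deg): prints turn share, then tool-shift shares in the frame after that turn / before it
o=robot.get_obs();p=o['tcp_pos']*1000;t=np.degrees(o['ee_rot'][2])
x,y,z,w=map(float,sys.argv[1:5]);d=np.array([x,y])-p[:2]
print('t',o['time'],'tcp',p.round(1),'yaw',t.round(1),'rp',np.round(o['ee_rot'][:2],3),'f',o['ft_force'].round(1),'q',o['qpos'].round(2))
f=lambda a:np.round([(d@[np.cos(a),np.sin(a)])/300,(d@[np.sin(a),-np.cos(a)])/300,(p[2]-z)/300],4)
print('turn',round(((t-w+180)%360-180)/180,4),'shift before turn',f(np.radians(t)),'after',f(np.radians(w)))
E
python3 g.py 598 -26 230 36
```

```text
t 0.25 tcp [ 259.5 -595.7  230. ] yaw 23.5 rp [-3.141  0.   ] f [ 1.1 -0.4 -0.3] q [ 1.09  0.63  0.04  1.52 -0.03  1.   -0.02]
turn -0.0692 shift before turn [ 1.7928e+00 -1.2903e+00  1.0000e-04] after [ 2.029e+00 -8.730e-01  1.000e-04]
```

Call:
play_rows:
  deltas:
    - [0.15,-0.108,0,0,0]
    - [0.15,-0.108,0,0,0]
    - [0.15,-0.108,0,0,0]
    - [0.15,-0.108,0,0,0]
    - [0.15,-0.108,0,0,0]
    - [0.15,-0.108,0,0,0]
    - [0.15,-0.108,0,0,0]
    - [0.15,-0.108,0,0,0]
    - [0.15,-0.108,0,0,0]
    - [0.15,-0.108,0,0,0]
  force: 20

```text
time: 1.5
tcp_pos: [0.5436, -0.1176, 0.2306]
ee_rot: [3.141, -0.0, 0.411]
ft_force: [0.7, 0.6, -0.7]
grip_width: 0.496
finger_force: 0.0
```

Call:
play_rows:
  deltas:
    - [0.15,-0.106,0,0,0]
    - [0.143,-0.106,0,0,0]
    - [0,0,0,-0.035,0]
    - [0,0,0,-0.034,0]
    - [0,0,0,0,0]

```text
time: 2.12
tcp_pos: [0.5979, -0.0257, 0.2304]
ee_rot: [-3.141, 0.0, 0.627]
ft_force: [0.5, -0.6, -0.0]
grip_width: 0.498
finger_force: 0.0
```

```bash
cat > w.py <<'E'
from h import *
from scipy.spatial.transform import Rotation as R
def wrist():
    o=robot.get_obs();c=robot.read_camera('wrist');T=np.eye(4);T[:3,:3]=R.from_euler('xyz',o['ee_rot']).as_matrix();T[:3,3]=o['tcp_pos'];c['T']=T@c['mount'];return c
E
python3 g.py 598 -26 230 36; python3 - <<'E'
from w import *
c=wrist();cv2.imwrite('pics/w1.png',c['pixels'][:,:,::-1]);h=hsv(c);H,S,V=[h[...,i].astype(int) for i in range(3)]
red=((H<12)|(H>170))&(S>90)&(V>40)
for b in blobs(red,60):
    a=cv2.contourArea(b);z=.068 if a>700 else .056
    print(a,np.round(cen(b)),rect(cast(c,b[:,0],z)))
    if a>700: print(cast(c,cv2.approxPolyDP(b,4,True)[:,0],z).round(4)[:,:2]*1000)
E
```

```text
t 2.125 tcp [597.9 -25.7 230.4] yaw 35.9 rp [-3.141  0.   ] f [ 0.5 -0.6 -0. ] q [ 0.03  0.55 -0.05  1.67  0.03  0.92 -0.98]
turn -0.0005 shift before turn [-0.0003  0.001   0.0012] after [-0.0003  0.001   0.0012]
2059.0 [596. 258.] (array([ 737.4, -274.4]), array([ 54.4, 104.9]), 88.6)
[[ 790.3 -255. ]
 [ 785.5 -248.3]
 [ 741.4 -247.3]
 [ 685.2 -262. ]
 [ 692.3 -269.9]
 [ 689.9 -280.6]
 [ 768.  -302.2]
 [ 777.6 -290. ]
 [ 734.5 -284. ]
 [ 700.2 -269.1]
 [ 788.3 -260.7]]
1028.0 [325. 225.] (array([602.1, -22.6]), array([44.4, 25. ]), 35.9)
[[619.8  -9.2]
 [603.5  -6.7]
 [576.8 -25.5]
 [591.5 -45.8]
 [627.2 -19.3]]
833.0 [541. 429.] (array([ 547.7, -391. ]), array([69.5, 30.7]), 36.4)
[[ 575.7 -370.8]
 [ 564.5 -359.9]
 [ 528.1 -386.5]
 [ 517.7 -408.8]
 [ 541.4 -414.4]
 [ 570.6 -392.7]]
167.5 [242. 169.] (array([598.2,  72.2]), array([13.7, 15.2]), 67.6)
149.5 [305. 294.] (array([525.3, -51. ]), array([17.9, 16.5]), 2.1)
119.0 [222. 276.] (array([489.8,  32. ]), array([13.1, 18. ]), 87.9)
118.0 [227. 223.] (array([542. ,  57.6]), array([10.6, 15.5]), 6.4)
115.0 [364. 327.] (array([ 529.4, -130.3]), array([16.6, 13.8]), 35.9)
112.0 [409. 231.] (array([645.6, -98.6]), array([15.3, 10.8]), 68.9)
```

View pics/w1.png

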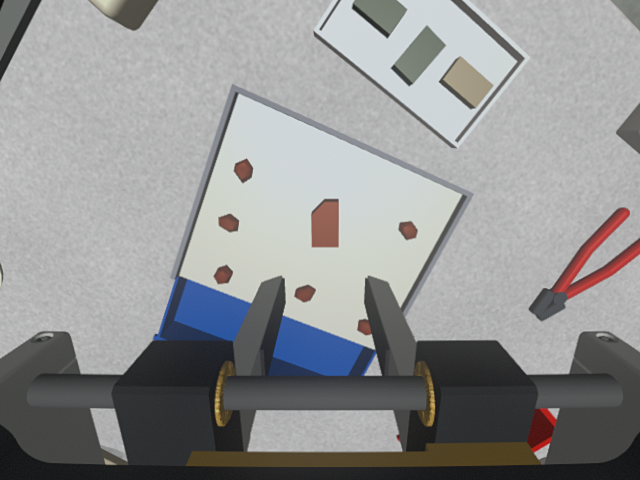

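The wrist view agrees with the top view: the billet at (325,225) is centred between the open fingers with clear space around it. I'm lowering to grip.

Call:
play_rows:
  deltas:
    - [0,0,0.15,0,0]
    - [0,0,0.15,0,0]
    - [0,0,0.15,0,0]
    - [-0.002,0.002,0.057,0,0]
    - [0,0,0,0,-1]
    - [0,0,0,0,-1]
    - [0,0,0,0,-1]
    - [0,0,0,0,-1]
  force: 25

```text
time: 3.18
tcp_pos: [0.5989, -0.0267, 0.0799]
ee_rot: [3.14, -0.002, 0.627]
ft_force: [-0.5, 0.3, 6.3]
grip_width: 0.285
finger_force: 25.0
```

```bash
python3 g.py 500 -350 200 77
```

```text
t 3.175 tcp [598.9 -26.7  79.9] yaw 35.9 rp [ 3.14e+00 -2.00e-03] f [-0.5  0.3  6.3] q [ 0.02  0.75 -0.04  1.79  0.05  0.6  -0.99]
turn -0.2281 shift before turn [-0.8996  0.679  -0.4004] after [-1.1243 -0.0789 -0.4004]
```

Call:
play_rows:
  deltas:
    - [0,0,-0.1,0,-1]
    - [0,0,-0.1,-0.057,-1]
    - [0,0,-0.1,-0.057,-1]
    - [0,0,-0.1,-0.057,-1]
    - [0,0,0,-0.057,-1]
    - [-0.18,-0.013,0,0,-1]
    - [-0.18,-0.013,0,0,-1]
    - [-0.18,-0.013,0,0,-1]
    - [-0.18,-0.013,0,0,-1]
    - [-0.18,-0.013,0,0,-1]

```text
time: 4.42
tcp_pos: [0.5172, -0.287, 0.1987]
ee_rot: [3.141, 0.0, 1.344]
ft_force: [1.1, -0.6, 0.3]
grip_width: 0.28
finger_force: 25.0
```

Call:
play_rows:
  deltas:
    - [-0.18,-0.013,0,0,-1]
    - [-0.044,0,0,0,-1]
    - [0,0,0,0,-1]

```text
time: 4.8
tcp_pos: [0.4988, -0.3503, 0.1983]
ee_rot: [-3.142, -0.0, 1.342]
ft_force: [-0.2, 0.7, -0.6]
grip_width: 0.282
finger_force: 25.0
```

```bash
python3 g.py 500 -350 40 77; python3 - <<'E'
from w import *
c=robot.read_camera('top');cv2.imwrite('pics/t2.png',cv2.resize(c['pixels'][180:320,360:540,::-1],None,fx=4,fy=4))
c=wrist();cv2.imwrite('pics/w2.png',c['pixels'][:,:,::-1])
E
```

```text
t 4.8 tcp [ 498.8 -350.3  198.3] yaw 76.9 rp [-3.142 -0.   ] f [-0.2  0.7 -0.6] q [ 0.74  0.62 -0.28  1.66  0.21  0.89  0.15]
turn -0.0006 shift before turn [0.0018 0.0037 0.5278] after [0.0018 0.0037 0.5278]
```

View pics/w2.png

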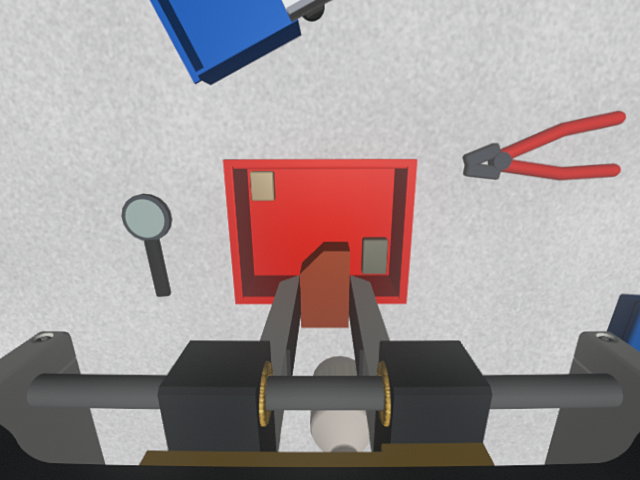

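The billet is held with its sound end between the fingers. The box rim spans columns 224-416 and rows 159-302, so I check its centre.

```bash
python3 - <<'E'
from w import *
c=wrist();print(cast(c,[[224,160],[416,159],[408,302],[237,303]],.06).round(3),cast(c,[[224,160],[416,159],[408,302],[237,303]],.06).mean(0))
E
```

```text
[[ 0.43  -0.261  0.06 ]
 [ 0.592 -0.297  0.06 ]
 [ 0.564 -0.43   0.06 ]
 [ 0.401 -0.394  0.06 ]] [ 0.4968444  -0.34558699  0.06      ]
```

Call:
play_rows:
  deltas:
    - [0,0,0.15,0,-1]
    - [0,0,0.15,0,-1]
    - [0,0,0.15,0,-1]
    - [0,0,0.085,0,-1]
    - [0,0,0,0,-1]
    - [0,0,0,0,-0.1]
    - [0,0,0,0,-0.1]
    - [0,0,0,0,-0.1]
    - [0,0,-0.1,0,-0.1]
    - [0,0,-0.15,0,-0.1]

```text
time: 6.2
tcp_pos: [0.4983, -0.3495, 0.1131]
ee_rot: [-3.139, -0.001, 1.344]
ft_force: [0.9, -1.3, 0.6]
grip_width: 0.453
finger_force: 0.0
```

```bash
python3 g.py 537 381 250 180;python3 - <<'E'
from w import *
c=robot.read_camera('top');cv2.imwrite('pics/t3.png',c['pixels'][:,:,::-1])
c=wrist();h=hsv(c);cv2.imwrite('pics/w3.png',c['pixels'][:,:,::-1])
E
```

```text
t 6.2 tcp [ 498.3 -349.5  113.1] yaw 77.0 rp [-3.139e+00 -1.000e-03] f [ 0.9 -1.3  0.6] q [ 0.72  0.72 -0.25  1.73  0.25  0.72  0.11]
turn -0.5723 shift before turn [ 2.4014 -0.4222 -0.4565] after [-0.1291  2.4348 -0.4565]
```

View pics/w3.png

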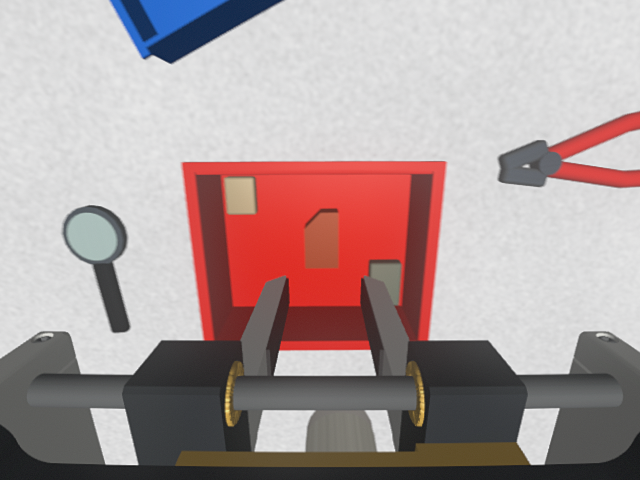

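The billet lies free in the middle of the box, at about (322,240). On to the scraper.

Call:
play_rows:
  deltas:
    - [0,0,-0.17,0,0]
    - [0,0,-0.17,0,0]
    - [0,0,-0.116,0,0]
    - [0.192,-0.034,0,0,0]
    - [0.192,-0.034,0,0,0]
    - [0.192,-0.034,0,0,0]
    - [0.192,-0.034,0,0,0]
    - [0.192,-0.034,0,0,0]
    - [0.192,-0.034,0,0,0]
    - [0.192,-0.034,0,0,0]

```text
time: 7.55
tcp_pos: [0.52, 0.0606, 0.2496]
ee_rot: [3.141, 0.0, 1.343]
ft_force: [1.2, -0.6, -0.3]
grip_width: 0.5
finger_force: 0.0
```

Call:
play_rows:
  deltas:
    - [0.192,-0.034,0,0,0]
    - [0.192,-0.034,0,0,0]
    - [0.192,-0.034,0,0,0]
    - [0.192,-0.034,0,0,0]
    - [0.192,-0.034,0,0,0]
    - [0.096,-0.017,0,0,0]
    - [0,0,0,-0.0572,0]
    - [0,0,0,-0.0572,0]
    - [0,0,0,-0.0572,0]
    - [0,0,0,-0.0572,0]

```text
time: 8.8
tcp_pos: [0.5368, 0.38, 0.2492]
ee_rot: [-3.141, 0.0, 2.068]
ft_force: [0.5, -0.4, 0.2]
grip_width: 0.497
finger_force: 0.0
```

Call:
play_rows:
  deltas:
    - [0,0,0,-0.0572,0]
    - [0,0,0,-0.0572,0]
    - [0,0,0,-0.0572,0]
    - [0,0,0,-0.0572,0]
    - [0,0,0,-0.0572,0]
    - [0,0,0,-0.0572,0]
    - [0,0,0,0,0]

```text
time: 9.68
tcp_pos: [0.5369, 0.3799, 0.2491]
ee_rot: [-3.141, -0.001, 3.139]
ft_force: [-0.7, 0.5, -1.0]
grip_width: 0.502
finger_force: 0.0
```

```bash
python3 g.py 537 381 250 180;python3 - <<'E'
from w import *
c=wrist();h=hsv(c);cv2.imwrite('pics/w4.png',c['pixels'][:,:,::-1])
H,S,V=[h[...,i].astype(int) for i in range(3)]
ye=(H>18)&(H<35)&(S>120);ye[330:]=0
for t in (60,150,180,200,220,240):
    for b in blobs(ye&(V>t),300): print(t,cv2.contourArea(b),cen(b),'grip',rect(cast(c,b[:,0],.076)),'base',rect(cast(c,b[:,0],.036)))
E
```

```text
t 9.675 tcp [536.9 379.9 249.1] yaw 179.8 rp [-3.141e+00 -1.000e-03] f [-0.7  0.5 -1. ] q [-0.22  0.74 -0.81  1.46  0.55  1.19  0.46]
turn -0.0009 shift before turn [-0.0004  0.0037 -0.0031] after [-0.0004  0.0037 -0.0031]
60 2326.5 [327.7991976502614, 215.77698975571315] grip (array([526.7, 383. ]), array([ 20.4, 122.9]), 89.5) base (array([535.9, 383.5]), array([ 22.9, 137.9]), 89.5)
150 1564.0 [328.0561594202898, 233.30434782608697] grip (array([543. , 382.8]), array([20.1, 90.3]), 89.5) base (array([554.1, 383.2]), array([ 22.6, 101.4]), 89.5)
150 552.0 [328.02536231884056, 171.8635265700483] grip (array([481.1, 382.9]), array([19.7, 29.7]), 89.8) base (array([484.6, 383.4]), array([22.1, 33.3]), 89.8)
180 1481.0 [327.87148323205037, 233.50641458474004] grip (array([543.5, 382.9]), array([19.5, 89.5]), 88.9) base (array([554.7, 383.4]), array([ 21.9, 100.4]), 88.9)
180 547.0 [328.0, 171.85801340645946] grip (array([480.5, 382.8]), array([28.7, 19.7]), 0.5) base (array([484. , 383.2]), array([32.2, 22.1]), 0.5)
200 1140.5 [327.93350869501677, 233.08139704807832] grip (array([543.4, 382.3]), array([17. , 87.2]), 89.4) base (array([554.6, 382.7]), array([19.1, 97.9]), 89.4)
200 470.5 [328.0092100602196, 172.09918526390362] grip (array([480.1, 382.9]), array([17.7, 25.8]), 89.9) base (array([483.5, 383.4]), array([19.8, 29. ]), 89.9)
```

View pics/w4.png

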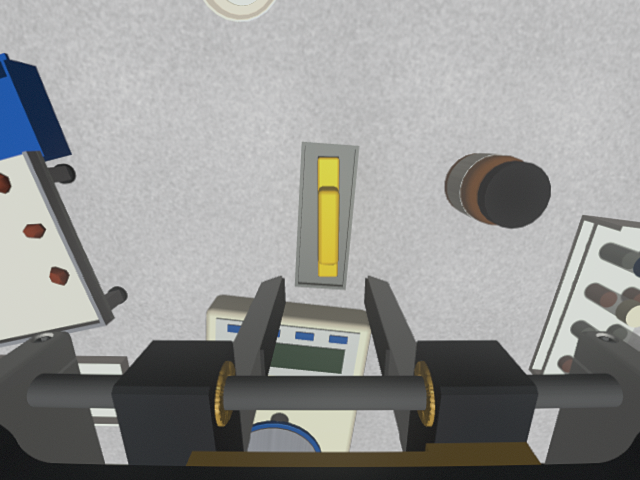

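The scraper is at (328,215), standing straight, with its base centred at (536,383.5) mm. The tray corners are near (303,143), (358,147), (346,289) and (296,285). I'm gripping now.

Call:
play_rows:
  deltas:
    - [0.003,0.011,0.15,0.002,0]
    - [0,0,0.15,0,0]
    - [0,0,0.15,0,0]
    - [0,0,0.1,0,0]
    - [0,0,0.06,0,0]
    - [0,0,0,0,-1]
    - [0,0,0,0,-1]
    - [0,0,0,0,-1]
    - [0,0,0,0,-1]
    - [0,0,0,0,-1]
  force: 45

```text
time: 10.98
tcp_pos: [0.5368, 0.3842, 0.0682]
ee_rot: [3.14, 0.002, 3.134]
ft_force: [-0.2, -0.7, 5.7]
grip_width: 0.233
finger_force: 45.0
```

```bash
python3 - <<'E'
from w import *
c=wrist();o=robot.get_obs();print(o['tcp_pos'],o['ee_rot'],o['ft_force'])
T0=np.eye(4);T0[:3,:3]=R.from_euler('xyz',[-3.141,-.001,3.139]).as_matrix();T0[:3,3]=[.5369,.3799,.2491]
P=cast(c,[[303,143],[358,147],[346,289],[296,285]],.011,T0@c['mount']);print(P.round(4),P.mean(0),rect(P))
E
python3 g.py 560 240 180 102.7
```

```text
[0.5367914  0.38420616 0.06814879] [3.14032716e+00 1.91933817e-03 3.13419522e+00] [-0.03858445  0.88531691  6.24260988]
[[0.4524 0.3551 0.011 ]
 [0.4569 0.4177 0.011 ]
 [0.6333 0.4068 0.011 ]
 [0.6276 0.3425 0.011 ]] [0.54255655 0.38050972 0.011     ] (array([542.9, 381. ]), array([ 64.6, 176.8]), 85.9)
t 11.025 tcp [536.8 384.2  68.1] yaw 179.6 rp [3.14e+00 2.00e-03] f [-0.   0.9  6.2] q [-0.28  0.93 -0.69  1.6   0.72  0.88  0.31]
turn 0.4271 shift before turn [-0.0809 -0.4801 -0.3728] after [-0.4859 -0.0302 -0.3728]
```

Call:
play_rows:
  deltas:
    - [0,0,-0.05,0,-1]
    - [0,0,-0.13,0,-1]
    - [0,0,-0.13,0,-1]
    - [0,0,-0.1,0,-1]
    - [-0.0554,-0.18,0,0,-1]
    - [-0.0554,-0.18,0,0,-1]
    - [-0.0554,-0.18,0,0,-1]
    - [-0.0554,-0.18,0,0,-1]
    - [-0.0554,-0.18,0,0,-1]
    - [-0.0554,-0.18,0,0,-1]

```text
time: 12.28
tcp_pos: [0.6336, 0.057, 0.1903]
ee_rot: [-3.142, 0.0, 3.135]
ft_force: [1.0, 0.2, -1.9]
grip_width: 0.228
finger_force: 45.0
```

Call:
play_rows:
  deltas:
    - [-0.0554,-0.18,0,0,-1]
    - [-0.0554,-0.18,0,0,-1]
    - [0,0,0,0.0534,-1]
    - [0,0,0,0.0534,-1]
    - [0,0,0,0.0534,-1]
    - [0,0,0,0.0534,-1]
    - [0,0,0,0.0534,-1]
    - [0,0,0,0.0534,-1]
    - [0,0,0,0.0534,-1]
    - [0,0,0,0.0534,-1]

```text
time: 13.52
tcp_pos: [0.6655, -0.049, 0.1901]
ee_rot: [-3.141, -0.001, 1.787]
ft_force: [-0.3, -0.1, -2.5]
grip_width: 0.232
finger_force: 45.0
```

Call:
play_rows:
  deltas:
    - [0,0,0,0,-1]

```text
time: 13.65
tcp_pos: [0.6657, -0.049, 0.1902]
ee_rot: [-3.142, 0.0, 1.795]
ft_force: [-0.0, -0.7, -1.9]
grip_width: 0.233
finger_force: 45.0
```

```bash
python3 g.py 666.8 -48.3 120 102.7;python3 - <<'E'
from w import *
c=wrist();cv2.imwrite('pics/w5.png',c['pixels'][:,:,::-1])
E
```

```text
t 13.65 tcp [665.7 -49.  190.2] yaw 102.8 rp [-3.142  0.   ] f [-0.  -0.7 -1.9] q [ 0.29  0.73 -0.47  1.5   0.37  1.   -0.05]
turn 0.0007 shift before turn [0.0014 0.004  0.2339] after [0.0014 0.004  0.2339]
```

View pics/w5.png

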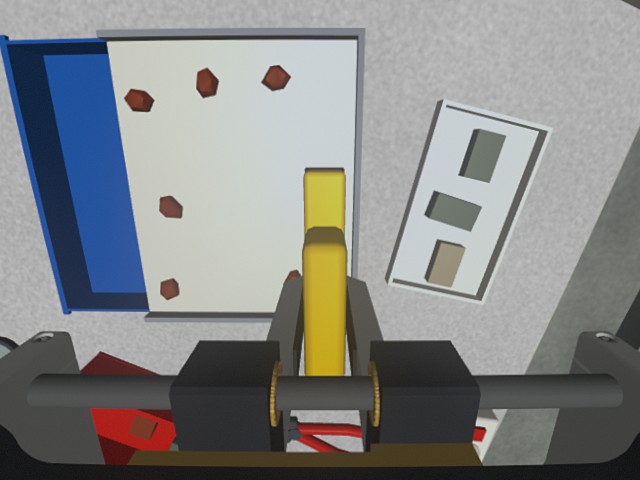

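The scraper is aligned over the plate's rear, and all six chips are ahead of it. Next I check the plate's corners: (107,40), (148,313) and the rear rim top at (363,30).

```bash
python3 - <<'E'
from w import *
c=wrist();a=np.radians(12.7);E=np.array([[np.cos(a),np.sin(a)],[-np.sin(a),np.cos(a)]])
f=lambda uv,z:((cast(c,uv,z)[:,:2]*1000-[583.5,-24])@E.T).round(1)
print(f([[107,40],[148,313]],.05),f([[364,30],[358,40],[99,30],[146,320],[354,276]],.062))
h=hsv(c);H,S,V=[h[...,i].astype(int) for i in range(3)]
red=((H<12)|(H>170))&(S>90)&(V>40);red[310:]=0
for b in blobs(red,30): print(f([cen(b)],.056))
E
```

```text
[[-100.3  119.8]
 [-102.2 -122.4]] [[ 102.7  122.6]
 [  98.4  115.8]
 [ -98.2  123.5]
 [ -98.2 -123.3]
 [ 100.9  -76.4]]
[[-77.7  74.4]]
[[-21.1  87.1]]
[[34.8 90.5]]
[[-64.1 -14.1]]
[[-75.1 -93. ]]
[[ 44.1 -78.1]]
```

Call:
play_rows:
  deltas:
    - [0.001,0.004,0.1,0,-1]
    - [0,0,0.1,0,-1]
    - [0,0,0.04,0,-1]
    - [0,0,0.008,0,-1]
    - [0,0,0.003,0,-1]
    - [0,0,0,0,-1]

```text
time: 14.5
tcp_pos: [0.6678, -0.0487, 0.1155]
ee_rot: [3.14, 0.0, 1.793]
ft_force: [-0.3, 0.3, -2.4]
grip_width: 0.228
finger_force: 45.0
```

Call:
play_rows:
  deltas:
    - [0,0,0.004,0,-1]
    - [0,0,0,0,-1]

```text
time: 14.75
tcp_pos: [0.6677, -0.0487, 0.1142]
ee_rot: [3.14, 0.0, 1.793]
ft_force: [-1.1, 0.1, 2.7]
grip_width: 0.229
finger_force: 45.0
```

Call:
play_rows:
  deltas:
    - [0,-0.03,0,0,-1]
    - [0,-0.03,0,0,-1]
    - [0,-0.03,0,0,-1]
    - [0,-0.03,0,0,-1]
    - [0,-0.03,0,0,-1]
    - [0,-0.03,0,0,-1]
    - [0,-0.03,0,0,-1]
    - [0,-0.03,0,0,-1]
    - [0,-0.03,0,0,-1]
    - [0,-0.03,0,0,-1]

```text
time: 16.0
tcp_pos: [0.5805, -0.0684, 0.1141]
ee_rot: [3.137, 0.0, 1.793]
ft_force: [6.1, 0.5, 14.7]
grip_width: 0.23
finger_force: 45.0
```

Call:
play_rows:
  deltas:
    - [0,-0.03,0,0,-1]
    - [0,-0.03,0,0,-1]
    - [0,-0.03,0,0,-1]
    - [0,-0.03,0,0,-1]
    - [0,-0.03,0,0,-1]
    - [0,-0.03,0,0,-1]
    - [0,-0.03,0,0,-1]
    - [0,-0.03,0,0,-1]
    - [0,-0.03,0,0,-1]
    - [0,-0.03,0,0,-1]

```text
time: 17.25
tcp_pos: [0.493, -0.0881, 0.1141]
ee_rot: [3.137, 0.001, 1.793]
ft_force: [6.9, 1.9, 6.4]
grip_width: 0.232
finger_force: 45.0
```

Call:
play_rows:
  deltas:
    - [0,-0.015,0,0,-1]
    - [0,-0.015,0,0,-1]
    - [0,0,0,0,-1]
    - [0,0,-0.07,0,-1]
    - [0,0,-0.13,0,-1]

```text
time: 17.88
tcp_pos: [0.4781, -0.0906, 0.1713]
ee_rot: [-3.132, -0.003, 1.792]
ft_force: [0.1, -0.1, -2.0]
grip_width: 0.231
finger_force: 45.0
```

```bash
python3 g.py 648.4 33.7 114.2 102.7;python3 - <<'E'
from w import *
c=robot.read_camera('side');a=c['pixels'][180:300,220:400,::-1]
d=wrist()['pixels'][:,:,::-1]
o=np.zeros((560,640,3),np.uint8);o[:320,:480]=cv2.resize(a,(480,320),interpolation=cv2.INTER_CUBIC);o[320:,:320]=cv2.resize(d,(320,240));cv2.imwrite('pics/s6.png',o)
E
```

```text
t 17.875 tcp [478.1 -90.6 171.3] yaw 102.7 rp [-3.132e+00 -3.000e-03] f [ 0.1 -0.1 -2. ] q [ 0.47  0.53 -0.5   2.01  0.38  0.71 -0.04]
turn -0.0002 shift before turn [0.2798 0.6447 0.1905] after [0.2794 0.6449 0.1905]
```

View pics/s6.png

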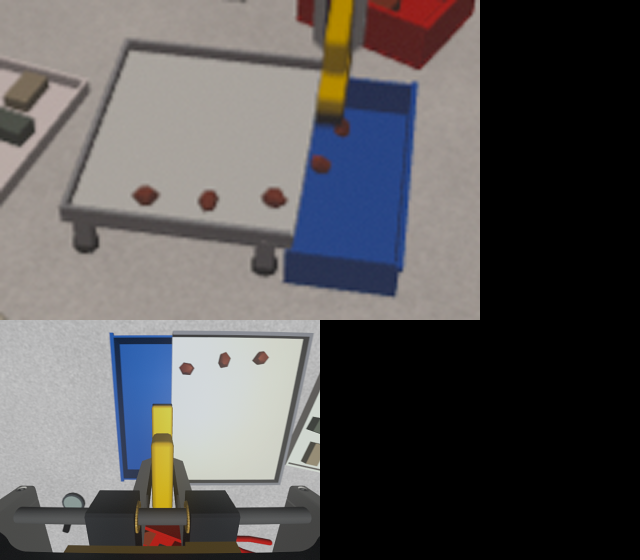

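Three chips are gone from the plate. Two show in the pan and the third is hidden behind the scraper. The second lane comes next.

Call:
play_rows:
  deltas:
    - [0.07,0.161,0,0,-1]
    - [0.07,0.161,0,0,-1]
    - [0.07,0.161,0,0,-1]
    - [0.07,0.162,0,0,-1]
    - [0,0,0,0,-1]
    - [0,0,0.1,0,-1]
    - [0,0,0.07,0,-1]
    - [0,0,0,0,-1]

```text
time: 18.98
tcp_pos: [0.6489, 0.0322, 0.1186]
ee_rot: [-3.132, 0.0, 1.792]
ft_force: [-0.3, 0.8, -1.6]
grip_width: 0.231
finger_force: 45.0
```

```bash
python3 g.py 648.4 33.7 114.2 102.7
```

```text
t 18.975 tcp [648.9  32.2 118.6] yaw 102.7 rp [-3.132  0.   ] f [-0.3  0.8 -1.6] q [ 0.16  0.79 -0.44  1.6   0.42  0.85 -0.22]
turn -0.0002 shift before turn [ 0.0052 -0.0006  0.0146] after [ 0.0052 -0.0006  0.0146]
```

Call:
play_rows:
  deltas:
    - [0,0,0.013,0,-1]
    - [0,0,0.003,0,-1]
    - [0,0,0,0,-1]

```text
time: 19.35
tcp_pos: [0.6532, 0.0341, 0.1179]
ee_rot: [3.141, 0.0, 1.792]
ft_force: [-0.9, 0.0, -1.4]
grip_width: 0.231
finger_force: 45.0
```

Call:
play_rows:
  deltas:
    - [0,0,0,0,-1]
    - [0,0,0,0,-1]

```text
time: 19.6
tcp_pos: [0.6531, 0.0342, 0.1177]
ee_rot: [3.141, 0.0, 1.792]
ft_force: [0.1, -0.9, -2.0]
grip_width: 0.231
finger_force: 45.0
```

```bash
python3 g.py 648.4 33.7 114.2 102.7;python3 - <<'E'
from w import *
a=robot.read_camera('side')['pixels'][180:300,220:400,::-1]
d=wrist()['pixels'][:,:,::-1]
o=np.zeros((560,800,3),np.uint8);o[:320,:480]=cv2.resize(a,(480,320),interpolation=cv2.INTER_CUBIC);o[200:560,480:800]=d[:360,150:470];cv2.imwrite('pics/s7.png',o)
E
```

```text
t 19.6 tcp [653.1  34.2 117.7] yaw 102.7 rp [3.141 0.   ] f [ 0.1 -0.9 -2. ] q [ 0.16  0.8  -0.44  1.6   0.42  0.84 -0.23]
turn 0.0 shift before turn [ 0.0018 -0.0157  0.0116] after [ 0.0018 -0.0157  0.0116]
```

View pics/s7.png

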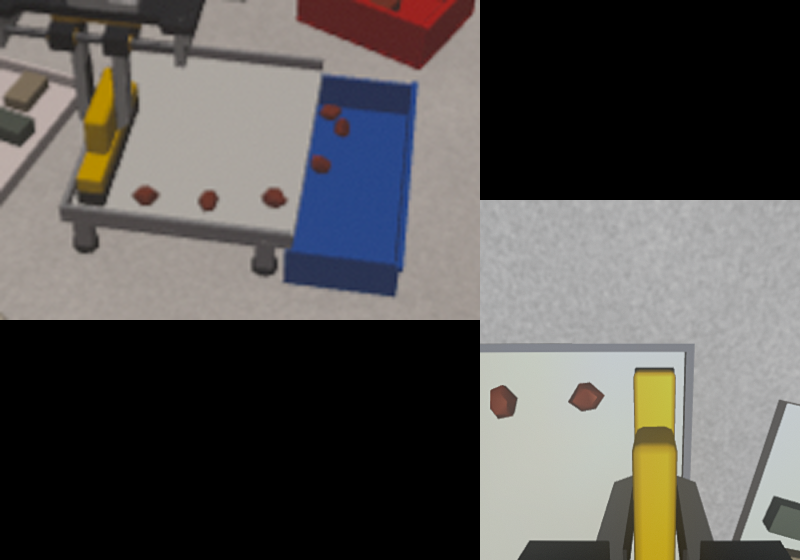

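Three chips are in the pan, and the scraper stands clear of the rear rim with the other three ahead of it. It still hovers a few mm, so I lower it.

Call:
play_rows:
  deltas:
    - [0,-0.01,0.008,0,-1]
    - [0,0,0.005,0,-1]
    - [0,0,0,0,-1]

```text
time: 20.08
tcp_pos: [0.6496, 0.0335, 0.1142]
ee_rot: [-3.141, 0.0, 1.792]
ft_force: [-2.1, -0.3, 4.7]
grip_width: 0.23
finger_force: 45.0
```

Call:
play_rows:
  deltas:
    - [0,-0.03,0,0,-1]
    - [0,-0.03,0,0,-1]
    - [0,-0.03,0,0,-1]
    - [0,-0.03,0,0,-1]
    - [0,-0.03,0,0,-1]
    - [0,-0.03,0,0,-1]
    - [0,-0.03,0,0,-1]
    - [0,-0.03,0,0,-1]
    - [0,-0.03,0,0,-1]
    - [0,-0.03,0,0,-1]

```text
time: 21.32
tcp_pos: [0.5631, 0.014, 0.1141]
ee_rot: [3.139, -0.0, 1.793]
ft_force: [4.7, 0.3, 3.6]
grip_width: 0.233
finger_force: 45.0
```

Call:
play_rows:
  deltas:
    - [0,-0.03,0,0,-1]
    - [0,-0.03,0,0,-1]
    - [0,-0.03,0,0,-1]
    - [0,-0.03,0,0,-1]
    - [0,-0.03,0,0,-1]
    - [0,-0.03,0,0,-1]
    - [0,-0.03,0,0,-1]
    - [0,-0.03,0,0,-1]
    - [0,-0.03,0,0,-1]
    - [0,-0.03,0,0,-1]

```text
time: 22.58
tcp_pos: [0.4754, -0.0058, 0.1141]
ee_rot: [3.138, -0.0, 1.792]
ft_force: [3.7, 0.1, 5.8]
grip_width: 0.232
finger_force: 45.0
```

Call:
play_rows:
  deltas:
    - [0,-0.015,0,0,-1]
    - [0,-0.015,0,0,-1]
    - [0,0,0,0,-1]
    - [0,0,-0.07,0,-1]
    - [0,0,-0.13,0,-1]
    - [0,0,-0.07,0,-1]
    - [0,0,0,0,-1]

```text
time: 23.45
tcp_pos: [0.4636, -0.0088, 0.1943]
ee_rot: [-3.139, 0.0, 1.791]
ft_force: [-0.2, 0.3, -2.1]
grip_width: 0.232
finger_force: 45.0
```

```bash
python3 g.py 542 381 190 176.5;python3 - <<'E'
from w import *
a=robot.read_camera('side');c=wrist()
for q,r in ((a,(235,185,395,300)),(c,(0,0,640,300))):
    h=hsv(q);H,S,V=[h[...,i].astype(int) for i in range(3)]
    red=((H<12)|(H>170))&(S>90)&(V>40);m=np.zeros_like(red);m[r[1]:r[3],r[0]:r[2]]=1
    for b in blobs(red&m,8): print(cv2.contourArea(b),cast(q,[cen(b)],.01).round(3)[0])
    print()
o=np.zeros((560,800,3),np.uint8);o[:320,:480]=cv2.resize(a['pixels'][180:300,220:400,::-1],(480,320),interpolation=cv2.INTER_CUBIC);o[200:560,480:800]=c['pixels'][:360,150:470,::-1];cv2.imwrite('pics/s8.png',o)
E
```

```text
t 23.45 tcp [463.6  -8.8 194.3] yaw 102.6 rp [-3.139  0.   ] f [-0.2  0.3 -2.1] q [ 0.34  0.46 -0.53  2.05  0.35  0.72 -0.19]
turn -0.4104 shift before turn [1.2108 0.539  0.0142] after [-0.1815  1.3128  0.0142]
544.5 [ 0.459 -0.309  0.01 ]
23.0 [0.43  0.003 0.01 ]
17.5 [0.442 0.028 0.01 ]
14.0 [ 0.478 -0.132  0.01 ]
10.0 [ 0.55 -0.31  0.01]

184.0 [0.429 0.    0.01 ]
```

View pics/s8.png

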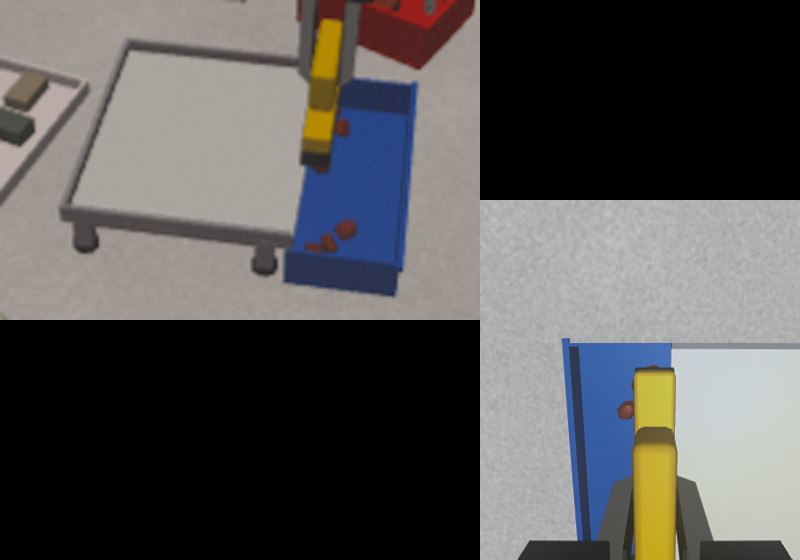

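The plate is clear, and the far end of the pan now holds three more chips at crop positions (345,229), (328,242) and (312,246). I'm returning the scraper.

Call:
play_rows:
  deltas:
    - [0.173,0.077,0,0,-1]
    - [0.173,0.077,0,0,-1]
    - [0.173,0.077,0,0,-1]
    - [0.173,0.077,0,0,-1]
    - [0.173,0.077,0,0,-1]
    - [0.173,0.077,0,0,-1]
    - [0.173,0.077,0,0,-1]
    - [0,0,0,-0.0513,-1]
    - [0,0,0,-0.0513,-1]
    - [0,0,0,-0.0513,-1]

```text
time: 24.8
tcp_pos: [0.5419, 0.3808, 0.1913]
ee_rot: [-3.136, 0.0, 2.282]
ft_force: [0.3, -0.3, -2.6]
grip_width: 0.227
finger_force: 45.0
```

Call:
play_rows:
  deltas:
    - [0,0,0,-0.0513,-1]
    - [0,0,0,-0.0513,-1]
    - [0,0,0,-0.0513,-1]
    - [0,0,0,-0.0513,-1]
    - [0,0,0,-0.0513,-1]
    - [0,0,0.1,0,-1]
    - [0,0,0.1,0,-1]
    - [0,0,0,0,-1]

```text
time: 25.8
tcp_pos: [0.5411, 0.3792, 0.1297]
ee_rot: [-3.135, -0.007, 3.083]
ft_force: [-0.5, -0.2, -3.1]
grip_width: 0.232
finger_force: 45.0
```

```bash
python3 g.py 542 381 68.5 176.3
```

```text
t 25.8 tcp [541.1 379.2 129.7] yaw 176.6 rp [-3.135 -0.007] f [-0.5 -0.2 -3.1] q [-0.24  0.87 -0.77  1.55  0.68  1.01  0.31]
turn 0.0017 shift before turn [-0.0027  0.0062  0.2041] after [-0.0026  0.0062  0.2041]
```

Call:
play_rows:
  deltas:
    - [-0.003,0.006,0.08,0,-1]
    - [0,0,0.08,0,-1]
    - [0,0,0.03,0,-1]
    - [0,0,0.007,0,-1]
    - [0,0,0,0,-1]

```text
time: 26.42
tcp_pos: [0.5449, 0.3842, 0.0761]
ee_rot: [3.141, 0.001, 3.082]
ft_force: [0.2, -0.2, -1.7]
grip_width: 0.231
finger_force: 45.0
```

Call:
play_rows:
  deltas:
    - [0,-0.007,0.015,0,-1]
    - [0,0,0.007,0,-1]
    - [0,0,0,0,-1]

```text
time: 26.8
tcp_pos: [0.5445, 0.3815, 0.0688]
ee_rot: [-3.141, 0.0, 3.082]
ft_force: [-0.4, -0.7, -2.9]
grip_width: 0.233
finger_force: 45.0
```

Call:
play_rows:
  deltas:
    - [0,0,0.003,0,-1]
    - [0,0,0,0,-1]

```text
time: 27.05
tcp_pos: [0.5445, 0.3817, 0.0682]
ee_rot: [3.141, 0.0, 3.082]
ft_force: [-1.3, -0.4, 0.4]
grip_width: 0.229
finger_force: 45.0
```

Contact. I open gently, retreat, and check.

Call:
play_rows:
  deltas:
    - [0,0,0,0,-0.2]
    - [0,0,0,0,0]
    - [0,0,0,0,0]
    - [0,0,-0.05,0,0]
    - [0,0,-0.15,0,0]
    - [0,0,-0.15,0,0]
    - [0,0,-0.15,0,0]
    - [0,0,-0.1,0,0]
    - [0,0,0,0,0]

```text
time: 28.18
tcp_pos: [0.5452, 0.3831, 0.2516]
ee_rot: [3.137, 0.004, 3.082]
ft_force: [-0.1, 0.3, 0.2]
grip_width: 0.497
finger_force: 0.0
```

```bash
python3 - <<'E'
from w import *
c=wrist();t=robot.read_camera('top')['pixels'][:,:,::-1]
o=np.zeros((600,800,3),np.uint8);o[:360,:480]=c['pixels'][:360,80:560,::-1]
o[:240,480:]=t[180:300,160:320][:, :].repeat(2,0).repeat(2,1)
o[360:600,:600]=cv2.resize(t[170:310,270:620],(600,240),interpolation=cv2.INTER_CUBIC)
cv2.imwrite('pics/f9.png',o)
E
```

```text
(no output)
```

View pics/f9.png

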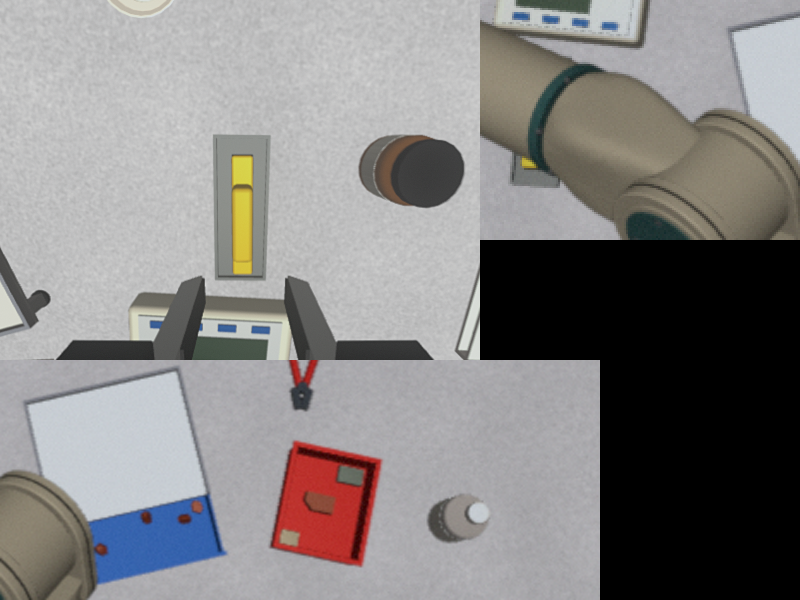

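The scraper stands inside its tray, the billet is in the box, and the plate is clear. One last numeric count of the chips, with their heights, before handing in.

```bash
python3 - <<'E'
from w import *
for n,r in (('side',(240,190,385,300)),('top',(285,240,405,310))):
    q=robot.read_camera(n);h=hsv(q);H,S,V=[h[...,i].astype(int) for i in range(3)]
    red=((H<14)|(H>165))&(S>70)&(V>30);m=np.zeros_like(red);m[r[1]:r[3],r[0]:r[2]]=1
    print(n)
    if n=='side': m[:190+10,340:]=0
    for b in blobs(red&m,4): print(cv2.contourArea(b),np.round(cen(b)),*[cast(q,[cen(b)],z).round(3)[0,:2] for z in(.01,.03)])
E
```

```text
side
49.0 [374. 202.] [ 0.443 -0.268] [ 0.438 -0.242]
26.0 [349. 266.] [0.43  0.003] [0.426 0.021]
22.5 [343. 221.] [ 0.497 -0.152] [ 0.491 -0.129]
22.0 [342. 271.] [0.442 0.028] [0.437 0.046]
21.0 [340. 241.] [ 0.481 -0.072] [ 0.475 -0.051]
17.0 [348. 228.] [ 0.478 -0.131] [ 0.472 -0.109]
top
23.5 [384. 255.] [ 0.498 -0.151] [ 0.496 -0.149]
18.5 [329. 280.] [0.433 0.   ] [ 0.431 -0.   ]
15.0 [355. 261.] [ 0.482 -0.071] [ 0.48 -0.07]
14.5 [377. 262.] [ 0.479 -0.131] [ 0.477 -0.13 ]
```

Call:
play_rows:
  deltas:
    - [0,-0.18,0,0,0]
    - [0,-0.18,0,0,0]
    - [0,-0.18,0,0,0]
    - [0,-0.18,0,0,0]
    - [0,-0.18,0,0,0]
    - [0,0,0,0,0]

```text
time: 29.12
tcp_pos: [0.5279, 0.1059, 0.246]
ee_rot: [-3.137, -0.003, 3.074]
ft_force: [-0.7, 0.5, 0.4]
grip_width: 0.501
finger_force: 0.0
```

```bash
python3 - <<'E'
from w import *
q=wrist();h=hsv(q);H,S,V=[h[...,i].astype(int) for i in range(3)]
red=((H<14)|(H>165))&(S>90)&(V>30);red[330:]=0
for b in blobs(red,25): print(cv2.contourArea(b),np.round(cen(b)),cast(q,[cen(b)],.01).round(3)[0,:2])
E
```

```text
2318.0 [  9. 228.] [ 0.515 -0.288]
164.5 [228. 138.] [0.43  0.001]
149.5 [112. 205.] [ 0.496 -0.15 ]
138.0 [124. 188.] [ 0.477 -0.131]
133.5 [250. 144.] [0.438 0.026]
80.0 [173. 187.] [ 0.48  -0.071]
54.5 [264. 152.] [0.448 0.04 ]
```

All six chips are in the pan. I'm handing in.

```bash
python3 -c "
from station import robot
print(robot.job_done())"
```

```text
the job is handed in; nothing more can be done
None
```

The job is handed in at about 29 s of the 72 s limit: the broken billet is in the reject box, all six chips are in the catch pan, and the scraper stands rubber edge down in its tray; the hand-in call returned no verdict.

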